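# Draw down the lid of a leak-test chamber evenly

## Task

Hand-tighten the four T-bar knobs on the leak-test chamber's lid clockwise in star order, in two passes: red, then blue opposite it, then yellow, then green opposite it. On the first pass turn each knob only until you feel it bite and it is lightly snug, so that none is tight before all four are snug; on the second pass, in the same order, turn each one on until it stops hard. Leave the other things on the table where they are.

Things in the scene. Friction and masses are not known exactly. Their poses are not given: they have to be found in the camera images.
- chamber: Round leak-test chamber fixed to the table (place and turn vary), 256 mm across, 50 mm high, its lid above that. Origin: centre of its underside, on the table; z up. The four knobs stand 85 mm from its axis: red towards its +x, yellow +y, blue -x, green -y.
- lid: Loose aluminium lid, 12 mm thick, about 230 mm across, lying on the chamber between locating blocks (up to 60 mm above the table); its top is 62 mm above the table, a brass stub in the middle rises to 80 mm. Origin: centre of its underside, z up. The knobs press it down; it need not be handled.
- knob_red: T-bar clamp knob, black bar with a red stripe: 80 mm long (own x), 18 wide (y), 30 tall (z). Origin at the bar's centre, about 112 mm above the table, on its vertical screw axis. Below it a 17 mm shaft, 26 mm long, then a sprung rubber-faced foot. Clockwise seen from above tightens; it sinks 1.4 mm per rad and stays where it is left.
- knob_blue: T-bar clamp knob, black bar with a blue stripe: 80 mm long (own x), 18 wide (y), 30 tall (z). Origin at the bar's centre, about 112 mm above the table, on its vertical screw axis. Each knob first turns freely (drag under 0.05 N m) by 0.1 to 0.9 rad; the amount is its own and cannot be seen. Then its foot bites on the lid and the drag climbs with the turn.
- knob_yellow: T-bar clamp knob, black bar with a yellow stripe: 80 mm long (own x), 18 wide (y), 30 tall (z). Origin at the bar's centre, about 112 mm above the table, on its vertical screw axis. Any knob's drag: about 0.1 N m 0.2 rad after the bite (lightly snug), 0.25 at 0.5 rad (tight), 0.3 to 0.4 at the hard stop, 0.7 rad after the bite; varies 20 %.
- knob_green: T-bar clamp knob, black bar with a green stripe: 80 mm long (own x), 18 wide (y), 30 tall (z). Origin at the bar's centre, about 112 mm above the table, on its vertical screw axis. Each bar sits on its shaft by a stiff torsion spring (3 N m per rad): under drag the bar leads the shaft, and springs back when let go; past the hard stop only this spring gives.
- spanner: Bystander, to be left alone: steel spanner, 160 mm. Origin at the middle of its underside.
- driver: Bystander, to be left alone: screwdriver. Origin at the middle of its underside.
- spray: Bystander, to be left alone: blue spray can, 60 mm across, 130 mm tall. Origin at the middle of its underside.
- roll0: Bystander, to be left alone: black roller standing in the aluminium tray, 36 mm across, 100 mm tall. Origin at the middle of its underside.
- roll1: Bystander, to be left alone: black roller standing in the aluminium tray, 36 mm across, 100 mm tall. Origin at the middle of its underside.
- roll2: Bystander, to be left alone: black roller standing in the aluminium tray, 36 mm across, 100 mm tall. Origin at the middle of its underside.
- case: Bystander, to be left alone: flat orange instrument case, 100 x 140 x 45 mm. Origin at the middle of its underside.
- spare_ring: Bystander, to be left alone: spare black seal ring, 120 mm across, 10 mm thick. Origin at the middle of its underside.

How it is judged (in metres and radians):
On the way, in this order (a step that is already met when the one before it is completed fails the run):
1. first pass: the red knob is snug (contact force between knob_red and lid above 1.5 N), for 0.2 s.
2. first pass: the blue knob is snug (contact force between knob_blue and lid above 1.5 N), for 0.2 s.
3. first pass: the yellow knob is snug (contact force between knob_yellow and lid above 1.5 N), for 0.2 s.
4. first pass: the green knob is snug (contact force between knob_green and lid above 1.5 N), for 0.2 s.
5. second pass: the red knob is tight (contact force between knob_red and lid above 16 N), for 0.2 s.
6. second pass: the blue knob is tight (contact force between knob_blue and lid above 16 N), for 0.2 s.
7. second pass: the yellow knob is tight (contact force between knob_yellow and lid above 16 N), for 0.2 s.
8. second pass: the green knob is tight (contact force between knob_green and lid above 16 N), for 0.2 s.
At the end, for the whole second after the job is handed in: All four knobs press the lid with more than 18.5 N each, as they do at their hard stops (about 21 N) (contact force between each of knob_red, knob_blue, knob_yellow, knob_green and lid above 18.5 N); the robot touches nothing.
It fails at once if a bystander moved more than 30 mm (distance of any of spanner, driver, spray, roll0, roll1, roll2, case, spare_ring from where it was at the start of the episode above 0.03 m).
It also fails if it takes over 72 s, if anything falls off the work surface, if the arm or the gripper's body presses on something with over 40 N, if the wrist force passes 120 N, or if a joint passes its speed limit or range.

## Robot

A 6-joint arm with a two-finger parallel gripper is mounted at the origin on the work surface. World frame = base frame: x ahead of the robot, y to its left, z up, the work surface at z = 0. Lengths are in mm, angles in rad, forces in N, time in s.
With the tool pointing down it reaches from about 275 to 1000 mm from the base axis. Payload 8.4 kg.
Tool frame: the origin (TCP) lies at the very end of the fingers, on their centre line; the grasp point (between the pads) lies 19 mm behind it; z points along the fingers, x is the direction in which the jaws open and shut, and the axes are right-handed (so a half turn about z gives the same grasp; the last joint's range is limited). The gripper opens to 85 mm and grips with 20 to 120 N. Pads are 22 mm wide; open, the fingers measure 114 mm over their backs; the gripper's body (76 mm by 85 mm) begins 54 mm behind the grasp point. The pads swing forward as they close: fully open they stand 13 mm farther back than shut.
Start: joints at [-1.283, 0.353, 1.633, -0, 1.155, -0.002], TCP at [178.599, -598.941, 231.281] pointing down, gripper open.
Joint ranges: [-2.63, 2.63], [-0.92, 2.1], [0.06, 2.66], [-1.3, 4.44], [0, 2.69], [-3.02, 3.02]. Speed limits (rad/s): [2.22, 2.22, 2.79, 3.14, 3.14, 3.14].

## Interface

Orientations are given as [roll, pitch, yaw] about the fixed x, y, z axes, in that order (R = Rz(yaw) Ry(pitch) Rx(roll)).
In Python, from rig import sense, grab_frame, calibration, sign_off gives the robot as it stands.
- The arm moves only by the tool servo_tool, never from a script. Its argument "series" is one flat list of numbers, 4 for each row, row after row: the shift along the world's x, y, z in m, then the turn about the world's z in degrees. In form: [x, y, z, yaw, x, y, z, yaw, ...]. A call has 1 to 8 rows; each row shifts and turns the commanded pose from where the row before left it; what a row does not reach is not made up. A row lasts 1/12 s, in which the tool goes at most 41.7 mm and 7.16 degrees, less where a joint would pass 70% of its speed; a pose out of reach is approached as far as the arm can. A call is refused whole if a number of a shift passes 0.0417 or a number of a turn 7.16, either way. A call with a gripper value outside its range is refused whole. "gripper" is the finger opening in m, from 0 to 0.0854, set as the call begins (left out, the last holds). The fingers move at their own pace and stop on an object; "newtons" is the grip in N (left out, the last holds). Time passes only in rows, so rows that do not move let the fingers close. It gives the time, the measured TCP pose, the force and the opening at its end, in the units of the state.
- sense(): the state, without advancing time (a new reading comes with each control period).
- grab_frame(name): name is "scene" or "top" or "wrist"; returns the picture (480x640x3 uint8, blue, green, red); there is no depth.
- calibration(name): a dict with "fx", "fy", "cx", "cy" (pixels), "distortion" ([k1, k2, p1, p2, k3] as OpenCV has them; the pictures are not rectified), "rvec" (rotation vector, rad) and "tvec" (3), from world to camera coordinates, as OpenCV has them. Camera axes: x right, y down, z forward; pixel columns grow to the right and rows downward; lengths in mm; the calibration is good to about 2 mm. A picture is of the moment at which its call begins: read the wrist's pose just before it. calibration takes no time and is no camera call; for the wrist camera it gives the pose at the moment of the call.
- sign_off(): hands the job in, once; it reports no verdict.
The state is a dict: "clock": time; "qpos": joint angles; "qvel": joint speeds; "joint_efforts": joint torques, N m; "eef_pos": TCP position; "tcp_rot": TCP orientation; "contact_force": force on the tool from outside, world axes, zero at the start; "wrist_torque": the same for the moment, N m; "opening": opening from 0.0 (shut) to 1.0 (fully open).
Only numpy, scipy, OpenCV 4.12 (cv2) and the standard library are available. Lean on these libraries where they do the work, as an engineer would, in place of code of your own. Each camera call takes 0.05 s, during which the arm holds its last target. There are 200 camera calls.

## Working session

There is one attempt and no reset: what is moved stays moved. The work goes in short steps, Python scripts to look and compute and a tool call to move; the robot and the scene stay as the last step left them, time stands still between calls to the robot, and variables do not carry over. Pictures are saved under pics/ and viewed, about 8 in all and at most 12, crops included, and the job is handed in when it is done.

Besides the shell and the picture viewer there is one more tool, called after "Call:" as name(argument=value, ...) on one line, values as JSON. servo_tool: Moves the arm, as the interface text tells. Its arguments: {"type":"object","properties":{"series":{"type":"array"},"gripper":{"type":"number"},"newtons":{"type":"number"}},"required":["series"]}

```bash
mkdir -p pics
python3 - <<'E'
from rig import *
import cv2
print(sense())
for n in("top","scene"):
    cv2.imwrite(f"pics/{n}0.png",grab_frame(n)); print(n,calibration(n))
E
```

```text
{'clock': 0.0, 'qpos': array([-1.28337733e+00,  3.53675680e-01,  1.63416070e+00,  5.17929087e-06,
        1.15518159e+00, -2.40272863e-03]), 'qvel': array([-0.00056299,  0.0001482 , -0.00120983,  0.00098991,  0.00085886,
       -0.00025383]), 'joint_efforts': array([-1.17399992e-03, -6.05250120e+01, -3.42067158e+01,  3.40486474e-05,
        9.42953717e-03, -1.03868769e-05]), 'eef_pos': array([ 178.47510739, -598.46682459,  230.53311374]), 'tcp_rot': array([-3.14158449e+00,  1.42529976e-03, -1.28097669e+00]), 'contact_force': array([-0.31245885,  0.75311906,  0.2133454 ]), 'wrist_torque': array([-0.05111538, -0.02710527,  0.03085883]), 'opening': 0.9980918747089926}
top {'fx': 576.6330245670308, 'fy': 576.6330245670308, 'cx': 312.9581157638758, 'cy': 241.89575330942313, 'distortion': array([-0.00812914,  0.        ,  0.        ,  0.        ,  0.        ]), 'rvec': array([ 2.18787677, -2.14880187,  0.13385014]), 'tvec': array([ -40.16545646,  533.08911163, 1286.65712123])}
scene {'fx': 478.5883784830092, 'fy': 478.5883784830092, 'cx': 320.5083941042957, 'cy': 242.0645695794702, 'distortion': array([-0.12245863,  0.        ,  0.        ,  0.        ,  0.        ]), 'rvec': array([ 2.14014673,  0.65547578, -0.34812003]), 'tvec': array([-410.79293918, -129.85826009, 1429.36930545])}
```

View pics/top0.png

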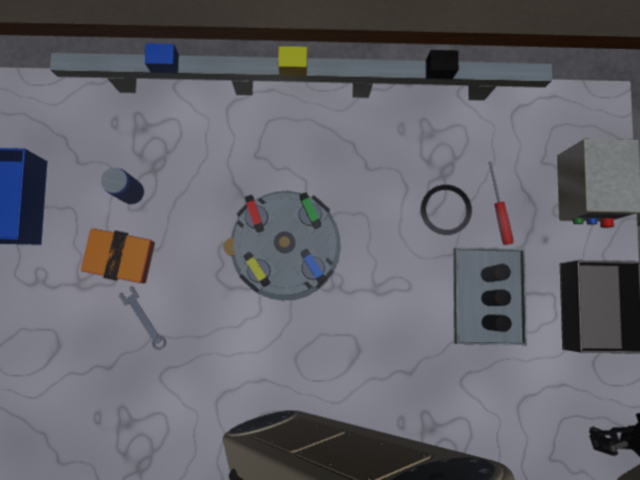

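View pics/scene0.png

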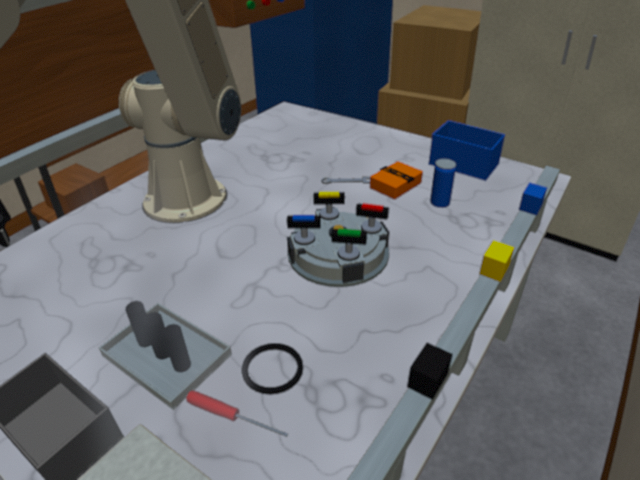

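The top view shows the chamber centred near pixel (285,242), with red at (254,213), green (310,210), yellow (257,268) and blue (313,265). The scene view agrees. Next I measure them.

```bash
cat > h.py <<'E'
from rig import *
import cv2, numpy as np
def ray(cal,uv,z):
    K=np.array([[cal['fx'],0,cal['cx']],[0,cal['fy'],cal['cy']],[0,0,1.]])
    p=cv2.undistortPoints(np.array(uv,float).reshape(-1,1,2),K,cal['distortion']).reshape(-1,2)
    R=cv2.Rodrigues(cal['rvec'])[0]; t=np.array(cal['tvec'])
    c=-R.T@t; d=np.c_[p,np.ones(len(p))]@R
    return c+d*((z-c[2])/d[:,2])[:,None]
def masks(im):
    h=cv2.cvtColor(im,cv2.COLOR_BGR2HSV); H,S,V=[h[...,i].astype(int) for i in range(3)]
    g=(S>130)&(V>60)
    return dict(red=g&((H<8)|(H>172)),blue=g&(H>105)&(H<130),yellow=g&(H>22)&(H<36),green=g&(H>45)&(H<80))
E
python3 - <<'E'
from h import *
im=cv2.imread("pics/top0.png"); cal=calibration("top")
for k,m in masks(im).items():
    m=m.copy(); mm=np.zeros_like(m); mm[185:300,225:345]=1; m&=mm
    n,l,s,c=cv2.connectedComponentsWithStats(m.astype(np.uint8))
    i=1+s[1:,4].argmax(); ys,xs=np.where(l==i)
    w=ray(cal,np.c_[xs,ys],127)[:,:2]; r=cv2.minAreaRect(w.astype(np.float32))
    d=np.linalg.svd(w-w.mean(0),full_matrices=False)[2][0]
    print(k,s[i,4],w.mean(0).round(1),r,np.degrees(np.arctan2(d[1],d[0])).round(1))
print(ray(cal,[[284,241]],80))
cv2.imwrite("pics/c.png",cv2.resize(im[180:310,215:355],None,fx=5,fy=5,interpolation=cv2.INTER_CUBIC)[:600])
E
```

```text
red 183 [584.5  98.1] ((584.3187255859375, 97.68475341796875), (50.426795959472656, 17.12941551208496), 21.9412841796875) -159.1
blue 185 [471.7 -30.8] ((472.2526550292969, -30.514650344848633), (49.12224578857422, 16.976295471191406), 33.006500244140625) -146.8
yellow 164 [463.9  89. ] ((464.2015075683594, 89.06918334960938), (48.57561492919922, 15.054496765136719), 33.04957580566406) -146.0
green 134 [595.  -20.4] ((593.8101196289062, -21.18874168395996), (44.20988845825195, 14.343531608581543), 27.28519058227539) -153.6
[[528.88698583  33.55377997  80.        ]]
```

View pics/c.png

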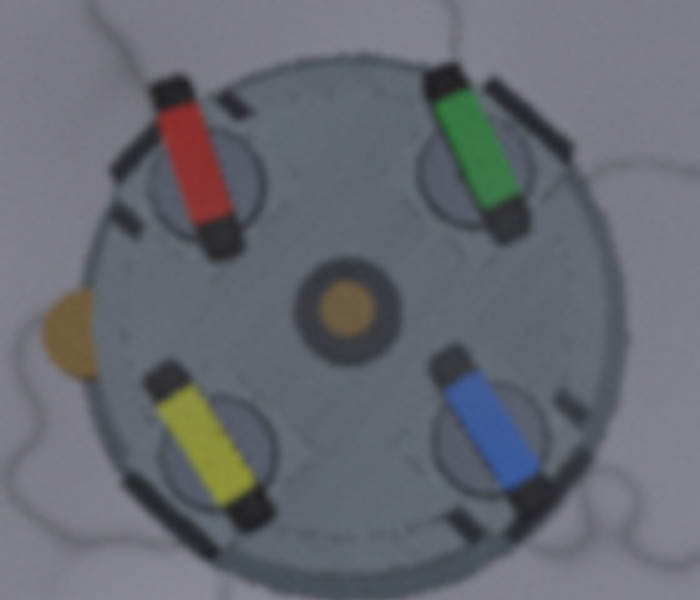

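Call:
servo_tool(series=[0.0169,0.029,0,0.18,0.0169,0.029,0,0.18,0.0169,0.029,0,0.18,0.0169,0.029,0,0.18,0.0169,0.029,0,0.18,0.0169,0.029,0,0.18,0.0169,0.029,0,0.18,0.0169,0.029,0,0.18], gripper=0.05, newtons=60)

```text
clock: 0.77
eef_pos: [314.1, -365.3, 231.1]
tcp_rot: [3.142, 0.0, -1.256]
contact_force: [0.3, 0.1, -0.0]
opening: 0.585
```

Call:
servo_tool(series=[0.0169,0.029,0,0.18,0.0169,0.029,0,0.18,0.0169,0.029,0,0.18,0.0169,0.029,0,0.18,0.0169,0.029,0,0.18,0.0169,0.029,0,0.18,0.0169,0.029,0,0.18,0.0169,0.029,0,0.18])

```text
clock: 1.43
eef_pos: [449.3, -133.3, 231.2]
tcp_rot: [3.141, 0.0, -1.231]
contact_force: [0.5, -0.7, -0.7]
opening: 0.583
```

Call:
servo_tool(series=[0.0169,0.029,0,0.18,0.0169,0.029,0,0.18,0.0169,0.029,0,0.18,0.0169,0.029,0,0.18,0.0169,0.029,0,0.18,0.0169,0.029,0,0.18,0.0169,0.029,0,0.18,0.0169,0.029,0,0.18])

```text
clock: 2.1
eef_pos: [584.5, 98.7, 230.9]
tcp_rot: [3.141, 0.0, -1.205]
contact_force: [0.6, -0.6, -0.2]
opening: 0.583
```

Call:
servo_tool(series=[0,0,0,0,0,0,0,0])

```text
clock: 2.27
eef_pos: [584.3, 98.4, 230.6]
tcp_rot: [3.141, 0.0, -1.203]
contact_force: [-0.8, 0.6, -0.2]
opening: 0.585
```

```bash
cat > w.py <<'E'
from h import *
import sys
s=sense();cal=calibration("wrist");im=grab_frame("wrist");cv2.imwrite(f"pics/{sys.argv[1]}.png",im)
print(s['clock'],s['eef_pos'].round(1),np.degrees(s['tcp_rot']).round(2),s['qpos'].round(2),s['contact_force'].round(2),s['wrist_torque'].round(3))
for k,m in masks(im).items():
    n,l,st,c=cv2.connectedComponentsWithStats(m.astype(np.uint8))
    if n<2: continue
    i=1+st[1:,4].argmax(); ys,xs=np.where(l==i)
    w=ray(cal,np.c_[xs,ys],127)[:,:2]; r=cv2.minAreaRect(w.astype(np.float32))
    d=np.linalg.svd(w-w.mean(0),full_matrices=False)[2][0]
    print(k,st[i],np.round(r[0],1),np.round(r[1],1),np.degrees(np.arctan2(d[1],d[0])).round(1))
E
python3 w.py w1
```

```text
2.2667 [584.3  98.4 230.6] [ 1.7995e+02  1.0000e-02 -6.8940e+01] [ 0.16  0.3   1.7  -0.    1.13  1.37] [-0.78  0.6  -0.2 ] [-0.02  0.01  0.07]
red [ 306  207   28   69 1713] [585.6  96.1] [51.1 18.2] -160.2
blue [   0    0   77   67 4442] [651.7 313.7] [39.5 52.5] -77.4
yellow [ 257  346   38   57 1202] [465.8  87. ] [53.7 19.8] -145.9
green [ 459  255   28   63 1447] [593.8 -24.4] [50.6 18.4] -154.0
```

View pics/w1.png

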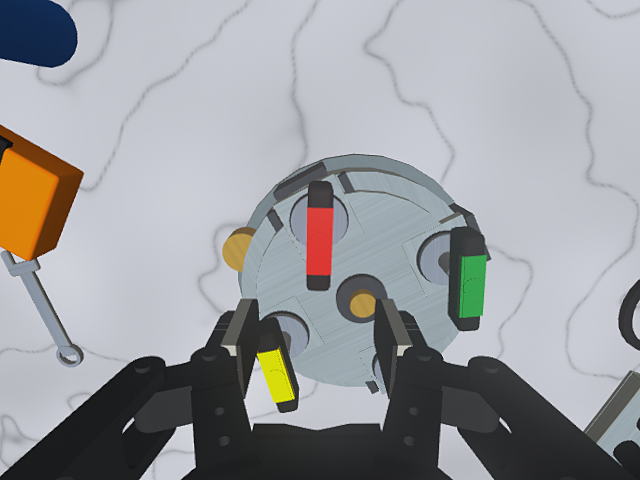

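Wrist view: red bar at (320,235), upright between the open fingers (the bar lies across the jaw direction). The wrist and top measurements agree within 3 mm. I descend and grip.

Call:
servo_tool(series=[0.0005,-0.001,-0.0346,-0.7,0,0,-0.0346,0,0,0,-0.0346,0,0,0,-0.0346,0,0,0,0,0])

```text
clock: 2.73
eef_pos: [579.6, 94.0, 87.0]
tcp_rot: [3.131, 0.002, -1.219]
contact_force: [-1.2, -0.7, -0.5]
opening: 0.579
```

Call:
servo_tool(series=[0,0,0,0,0,0,0,0,0,0,0,0,0,0,0,0,0,0,0,0], gripper=0.0)

```text
clock: 3.15
eef_pos: [585.9, 96.5, 95.3]
tcp_rot: [-3.138, -0.0, -1.218]
contact_force: [-2.7, 1.8, 8.6]
opening: 0.199
```

```bash
cat > s.py <<'E'
from h import *
s=sense();print(round(s['clock'],2),s['eef_pos'].round(1),np.degrees(s['tcp_rot']).round(2)[2],s['qpos'].round(2)[-1],'F',s['contact_force'].round(1),'T',s['wrist_torque'].round(3),'j6',s['joint_efforts'][5].round(3),round(s['opening'],3))
E
python3 s.py
```

```text
3.15 [585.9  96.5  95.3] -69.78 1.38 F [-2.7  1.8  8.6] T [0.276 0.577 0.004] j6 -0.021 0.199
```

Call:
servo_tool(series=[0,0,0,-2,0,0,0,-2])

```text
clock: 3.32
eef_pos: [585.9, 96.5, 95.3]
tcp_rot: [-3.138, -0.0, -1.289]
contact_force: [-2.6, 1.7, 7.8]
opening: 0.204
```

```bash
python3 s.py
```

```text
3.32 [585.9  96.5  95.3] -73.84 1.45 F [-2.6  1.7  7.8] T [0.319 0.404 0.103] j6 -0.723 0.204
```

Call:
servo_tool(series=[0,0,0,-3,0,0,0,-3,0,0,0,-3,0,0,-0.0003,-3,0,0,0,0])

```text
clock: 3.73
eef_pos: [586.0, 96.4, 95.1]
tcp_rot: [-3.138, 0.0, -1.5]
contact_force: [-1.8, 1.6, 8.5]
opening: 0.196
```

```bash
python3 s.py
```

```text
3.73 [586.   96.4  95.1] -85.93 1.66 F [-1.8  1.6  8.5] T [0.089 0.497 0.11 ] j6 1.049 0.196
```

Call:
servo_tool(series=[0,0,0,0])

```text
clock: 3.82
eef_pos: [586.0, 96.4, 95.1]
tcp_rot: [-3.138, 0.0, -1.497]
contact_force: [-3.4, 0.8, 9.8]
opening: 0.206
```

```bash
python3 s.py
```

```text
3.82 [586.   96.4  95.1] -85.77 1.66 F [-3.4  0.8  9.8] T [0.147 0.512 0.127] j6 0.316 0.206
```

Call:
servo_tool(series=[0,0,0,-3,0,0,0,-3,0,0,0,0])

```text
clock: 4.07
eef_pos: [585.9, 96.3, 95.0]
tcp_rot: [-3.138, 0.0, -1.604]
contact_force: [-2.3, 1.4, 8.4]
opening: 0.199
```

```bash
python3 s.py
```

```text
4.07 [585.9  96.3  95. ] -91.93 1.77 F [-2.3  1.4  8.4] T [0.083 0.458 0.153] j6 1.056 0.199
```

Call:
servo_tool(series=[0,0,0,0])

```text
clock: 4.15
eef_pos: [585.9, 96.3, 95.0]
tcp_rot: [-3.138, 0.0, -1.602]
contact_force: [-3.0, 1.9, 8.5]
opening: 0.203
```

```bash
python3 s.py
```

```text
4.15 [585.9  96.3  95. ] -91.76 1.76 F [-3.   1.9  8.5] T [0.129 0.474 0.177] j6 0.34 0.203
```

Call:
servo_tool(series=[0,0,0,0,0,0,0,0,0,0,0,0], gripper=0.05)

```text
clock: 4.4
eef_pos: [585.2, 96.0, 93.4]
tcp_rot: [-3.14, 0.0, -1.602]
contact_force: [0.0, 0.5, 0.5]
opening: 0.582
```

```bash
python3 s.py
```

```text
4.4 [585.2  96.   93.4] -91.77 1.76 F [0.  0.5 0.5] T [0.001 0.007 0.011] j6 -0.001 0.582
```

Call:
servo_tool(series=[0,0,0.03,0,0,0,0.03,0,-0.0222,-0.0262,0,7,-0.0222,-0.0262,0,7,-0.0222,-0.0262,0,7,-0.0222,-0.0262,0,7,-0.0222,-0.0262,0,7,0,0,0,0])

```text
clock: 5.07
eef_pos: [469.3, -37.9, 152.3]
tcp_rot: [3.138, 0.001, -0.982]
contact_force: [0.6, 0.1, -0.2]
opening: 0.586
```

Call:
servo_tool(series=[0,0,0,0,0,0,0,0])

```text
clock: 5.23
eef_pos: [474.4, -35.0, 153.1]
tcp_rot: [-3.14, -0.001, -0.994]
contact_force: [0.4, 0.0, -0.2]
opening: 0.587
```

```bash
python3 w.py w2
```

```text
5.2333 [474.4 -35.  153.1] [-1.7993e+02 -5.0000e-02 -5.6920e+01] [-0.08  0.22  2.02  0.    0.9   0.92] [ 0.42  0.01 -0.16] [-0.015  0.066 -0.028]
blue [ 292  239   37   93 3254] [474.1 -32.6] [51.5 18.1] -146.8
yellow [  58  116   63  110 4734] [466.2  86.7] [51.  22.2] -145.7
green [ 413    0   65  124 5215] [594.8 -23.8] [50.4 18.8] -154.5
```

View pics/w2.png

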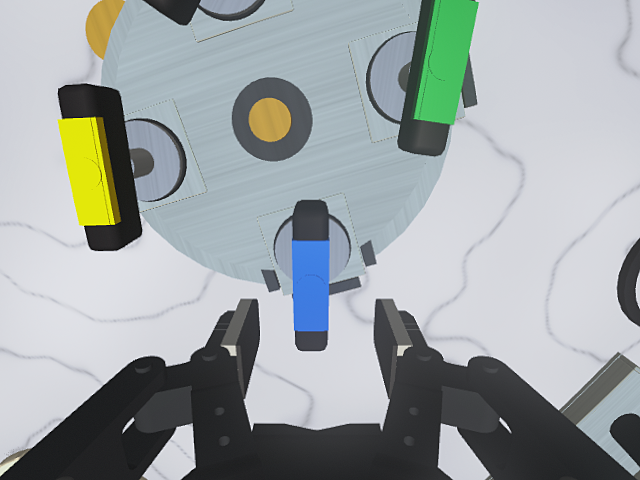

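Blue bar at (311,285) sits centred between the jaws; green (440,60) and yellow (90,170) are clear of the gripper.

Call:
servo_tool(series=[0,0.002,-0.03,0,0,0,-0.03,0,0,0,0,0,0,0,0,0])

```text
clock: 5.62
eef_pos: [473.1, -32.2, 91.7]
tcp_rot: [3.139, 0.002, -0.99]
contact_force: [1.3, 0.3, -0.8]
opening: 0.588
```

Call:
servo_tool(series=[0,0,0,0,0,0,0,0,0,0,0,0,0,0,0,0,0,0,0,0], gripper=0.0)

```text
clock: 6.03
eef_pos: [474.5, -32.3, 94.1]
tcp_rot: [-3.139, -0.0, -0.992]
contact_force: [-2.6, 5.5, 7.2]
opening: 0.204
```

```bash
python3 s.py
```

```text
6.03 [474.5 -32.3  94.1] -56.82 0.92 F [-2.6  5.5  7.2] T [ 1.036  0.296 -0.033] j6 -0.006 0.204
```

Call:
servo_tool(series=[0,0,0,-3,0,0,0,-3,0,0,0,0,0,0,0,0])

```text
clock: 6.37
eef_pos: [474.5, -32.3, 94.1]
tcp_rot: [-3.139, -0.0, -1.097]
contact_force: [-1.4, 5.1, 5.4]
opening: 0.192
```

```bash
python3 s.py
```

```text
6.37 [474.5 -32.3  94.1] -62.83 1.02 F [-1.4  5.1  5.4] T [0.942 0.258 0.043] j6 0.189 0.192
```

Call:
servo_tool(series=[0,0,0,-3,0,0,0,-3,0,0,0,0,0,0,0,0])

```text
clock: 6.7
eef_pos: [474.4, -32.3, 93.9]
tcp_rot: [-3.14, 0.0, -1.201]
contact_force: [-0.8, 6.0, 3.0]
opening: 0.204
```

```bash
python3 s.py
```

```text
6.7 [474.4 -32.3  93.9] -68.83 1.13 F [-0.8  6.   3. ] T [0.866 0.148 0.024] j6 0.191 0.204
```

Call:
servo_tool(series=[0,0,0,-3,0,0,0,-3,0,0,0,0,0,0,0,0])

```text
clock: 7.03
eef_pos: [474.4, -32.4, 93.8]
tcp_rot: [-3.14, 0.0, -1.305]
contact_force: [-0.9, 5.6, 5.5]
opening: 0.201
```

```bash
python3 s.py
```

```text
7.03 [474.4 -32.4  93.8] -74.76 1.23 F [-0.9  5.6  5.5] T [0.891 0.075 0.027] j6 0.22 0.201
```

Call:
servo_tool(series=[0,0,0,-3,0,0,0,-3,0,0,0,0,0,0,0,0])

```text
clock: 7.37
eef_pos: [474.4, -32.5, 93.7]
tcp_rot: [-3.14, 0.0, -1.409]
contact_force: [0.5, 5.4, 2.9]
opening: 0.202
```

```bash
python3 s.py
```

```text
7.37 [474.4 -32.5  93.7] -80.75 1.34 F [0.5 5.4 2.9] T [ 0.801  0.033 -0.039] j6 0.193 0.202
```

Call:
servo_tool(series=[0,0,0,-4,0,0,0,-4,0,0,0,0,0,0,0,0])

```text
clock: 7.7
eef_pos: [474.4, -32.5, 93.5]
tcp_rot: [-3.14, 0.001, -1.547]
contact_force: [-0.7, 5.9, 2.4]
opening: 0.198
```

```bash
python3 s.py
```

```text
7.7 [474.4 -32.5  93.5] -88.65 1.47 F [-0.7  5.9  2.4] T [ 0.895  0.065 -0.015] j6 0.311 0.198
```

Call:
servo_tool(series=[0,0,0,-4,0,0,0,-4,0,0,0,0,0,0,0,0])

```text
clock: 8.03
eef_pos: [474.4, -32.6, 93.4]
tcp_rot: [-3.14, 0.001, -1.686]
contact_force: [-0.5, 6.0, 4.2]
opening: 0.202
```

```bash
python3 s.py
```

```text
8.03 [474.4 -32.6  93.4] -96.58 1.61 F [-0.5  6.   4.2] T [ 0.848 -0.041  0.052] j6 0.338 0.202
```

Call:
servo_tool(series=[0,0,0,-4,0,0,0,-4,0,0,0,0,0,0,0,0])

```text
clock: 8.37
eef_pos: [474.4, -32.7, 93.3]
tcp_rot: [-3.14, 0.001, -1.824]
contact_force: [1.0, 4.7, 3.0]
opening: 0.203
```

```bash
python3 s.py
```

```text
8.37 [474.4 -32.7  93.3] -104.51 1.75 F [1.  4.7 3. ] T [ 0.794 -0.063  0.152] j6 0.388 0.203
```

Call:
servo_tool(series=[0,0,0,0])

```text
clock: 8.45
eef_pos: [474.4, -32.7, 93.3]
tcp_rot: [-3.14, 0.001, -1.824]
contact_force: [0.1, 5.3, 2.6]
opening: 0.204
```

```bash
python3 s.py
```

```text
8.45 [474.4 -32.7  93.3] -104.48 1.75 F [0.1 5.3 2.6] T [ 0.789 -0.106  0.038] j6 0.135 0.204
```

Call:
servo_tool(series=[0,0,0,-3,0,0,0,-3,0,0,0,0,0,0,0,0])

```text
clock: 8.78
eef_pos: [474.4, -32.8, 93.2]
tcp_rot: [-3.14, 0.001, -1.928]
contact_force: [0.9, 4.7, 2.3]
opening: 0.198
```

```bash
python3 s.py
```

```text
8.78 [474.4 -32.8  93.2] -110.48 1.86 F [0.9 4.7 2.3] T [ 0.793 -0.13   0.175] j6 0.344 0.198
```

Call:
servo_tool(series=[0,0,0,0])

```text
clock: 8.87
eef_pos: [474.4, -32.8, 93.2]
tcp_rot: [-3.14, 0.001, -1.928]
contact_force: [1.3, 4.2, 1.8]
opening: 0.201
```

```bash
python3 s.py
```

```text
8.87 [474.4 -32.8  93.2] -110.46 1.86 F [1.3 4.2 1.8] T [ 0.757 -0.152  0.144] j6 0.165 0.201
```

Call:
servo_tool(series=[0,0,0,0])

```text
clock: 8.95
eef_pos: [474.4, -32.8, 93.2]
tcp_rot: [-3.14, 0.001, -1.928]
contact_force: [0.4, 5.0, 3.3]
opening: 0.203
```

```bash
python3 s.py
```

```text
8.95 [474.4 -32.8  93.2] -110.46 1.86 F [0.4 5.  3.3] T [ 0.763 -0.15   0.175] j6 0.148 0.203
```

Call:
servo_tool(series=[0,0,0,0,0,0,0,0,0,0,0.03,0,0,0,0.03,0], gripper=0.05)

```text
clock: 9.28
eef_pos: [472.0, -33.2, 152.0]
tcp_rot: [3.137, -0.002, -1.931]
contact_force: [0.8, -1.1, 1.1]
opening: 0.585
```

Call:
servo_tool(series=[-0.001,0.015,0,6.8,-0.001,0.015,0,6.8,-0.001,0.015,0,6.8,-0.001,0.015,0,6.8,-0.001,0.015,0,6.8,-0.001,0.015,0,6.8,-0.001,0.015,0,6.8,-0.001,0.015,0,6.8])

```text
clock: 9.95
eef_pos: [465.5, 87.4, 152.6]
tcp_rot: [3.141, -0.0, -0.975]
contact_force: [0.6, -0.5, -0.1]
opening: 0.583
```

Call:
servo_tool(series=[0,0,0,0,0,0,0,0])

```text
clock: 10.12
eef_pos: [465.6, 87.1, 152.6]
tcp_rot: [3.141, -0.0, -0.983]
contact_force: [-0.4, -0.1, 0.5]
opening: 0.583
```

```bash
python3 w.py w3
```

```text
10.1167 [465.6  87.1 152.6] [ 1.7998e+02 -2.0000e-02 -5.6340e+01] [ 0.18  0.22  2.02 -0.    0.9   1.17] [-0.43 -0.12  0.54] [-0.046 -0.035 -0.006]
red [ 400    1  104  128 5367] [585.9  96.6] [50.5 19.2] -178.8
blue [496 343  46  37 848] [491.4 -34.7] [24.5 17. ] -95.1
yellow [ 295  241   38   93 3287] [465.4  87.3] [51.6 18.2] -145.5
green [ 608  149   32  104 1787] [587.1 -16.4] [54.1 17. ] -137.0
```

Call:
servo_tool(series=[0,0,-0.03,0.5,0,0,-0.03,0,0,0,0,0,0,0,0,0])

```text
clock: 10.5
eef_pos: [464.5, 86.1, 91.8]
tcp_rot: [3.138, 0.001, -0.977]
contact_force: [0.3, 0.3, 0.8]
opening: 0.586
```

Call:
servo_tool(series=[0,0,0,0,0,0,0,0,0,0,0,0,0,0,0,0,0,0,0,0], gripper=0.0)

```text
clock: 10.92
eef_pos: [466.2, 87.9, 94.2]
tcp_rot: [-3.139, 0.0, -0.976]
contact_force: [-3.4, 5.7, 7.9]
opening: 0.2
```

```bash
python3 s.py
```

```text
10.92 [466.2  87.9  94.2] -55.93 1.16 F [-3.4  5.7  7.9] T [0.942 0.567 0.056] j6 0.008 0.2
```

Call:
servo_tool(series=[0,0,0,-3,0,0,0,-3,0,0,0,0,0,0,0,0])

```text
clock: 11.25
eef_pos: [466.3, 87.8, 94.1]
tcp_rot: [-3.139, 0.0, -1.081]
contact_force: [-2.4, 4.4, 6.4]
opening: 0.202
```

```bash
python3 s.py
```

```text
11.25 [466.3  87.8  94.1] -61.93 1.26 F [-2.4  4.4  6.4] T [ 0.791  0.47  -0.01 ] j6 0.186 0.202
```

Call:
servo_tool(series=[0,0,0,-3,0,0,0,-3,0,0,0,0,0,0,0,0])

```text
clock: 11.58
eef_pos: [466.3, 87.8, 94.0]
tcp_rot: [-3.14, 0.001, -1.185]
contact_force: [-2.6, 4.0, 4.6]
opening: 0.205
```

```bash
python3 s.py
```

```text
11.58 [466.3  87.8  94. ] -67.89 1.37 F [-2.6  4.   4.6] T [0.779 0.451 0.045] j6 0.209 0.205
```

Call:
servo_tool(series=[0,0,0,0])

```text
clock: 11.67
eef_pos: [466.2, 87.7, 94.0]
tcp_rot: [-3.14, 0.001, -1.185]
contact_force: [-2.4, 4.5, 5.2]
opening: 0.203
```

```bash
python3 s.py
```

```text
11.67 [466.2  87.7  94. ] -67.87 1.37 F [-2.4  4.5  5.2] T [ 0.768  0.507 -0.031] j6 0.018 0.203
```

Call:
servo_tool(series=[0,0,0,-4,0,0,0,-4,0,0,0,0,0,0,0,0,0,0,0,0,0,0,0,0])

```text
clock: 12.17
eef_pos: [466.3, 87.6, 93.7]
tcp_rot: [-3.14, 0.001, -1.322]
contact_force: [-3.4, 5.2, 8.6]
opening: 0.199
```

```bash
python3 s.py
```

```text
12.17 [466.3  87.6  93.7] -75.72 1.5 F [-3.4  5.2  8.6] T [ 0.798  0.455 -0.016] j6 -0.01 0.199
```

Call:
servo_tool(series=[0,0,0,-4,0,0,0,-4,0,0,0,0,0,0,0,0,0,0,0,0,0,0,0,0])

```text
clock: 12.67
eef_pos: [466.3, 87.5, 93.6]
tcp_rot: [-3.14, 0.001, -1.461]
contact_force: [-3.2, 3.5, 5.1]
opening: 0.2
```

```bash
python3 s.py
```

```text
12.67 [466.3  87.5  93.6] -83.71 1.64 F [-3.2  3.5  5.1] T [ 0.701  0.393 -0.022] j6 -0.007 0.2
```

Still free at 28°; settled j6 effort is near zero, which makes it a clean indicator of bite.

Call:
servo_tool(series=[0,0,0,-4,0,0,0,-4,0,0,0,0,0,0,0,0,0,0,0,0,0,0,0,0])

```text
clock: 13.17
eef_pos: [466.3, 87.4, 93.4]
tcp_rot: [-3.14, 0.001, -1.599]
contact_force: [-2.7, 4.4, 7.3]
opening: 0.2
```

```bash
python3 s.py
```

```text
13.17 [466.3  87.4  93.4] -91.62 1.78 F [-2.7  4.4  7.3] T [0.651 0.368 0.024] j6 -0.008 0.2
```

Call:
servo_tool(series=[0,0,0,-3,0,0,0,-3,0,0,0,0,0,0,0,0,0,0,0,0,0,0,0,0])

```text
clock: 13.67
eef_pos: [466.3, 87.3, 93.3]
tcp_rot: [-3.14, 0.001, -1.704]
contact_force: [-2.0, 3.8, 5.3]
opening: 0.204
```

```bash
python3 s.py
```

```text
13.67 [466.3  87.3  93.3] -97.61 1.89 F [-2.   3.8  5.3] T [ 0.495  0.296 -0.005] j6 0.038 0.204
```

Call:
servo_tool(series=[0,0,0,-3,0,0,0,-3,0,0,0,0,0,0,0,0,0,0,0,0,0,0,0,0])

```text
clock: 14.17
eef_pos: [466.3, 87.2, 93.2]
tcp_rot: [-3.14, 0.001, -1.808]
contact_force: [-1.4, 3.1, 6.6]
opening: 0.2
```

```bash
python3 s.py
```

```text
14.17 [466.3  87.2  93.2] -103.59 1.99 F [-1.4  3.1  6.6] T [0.467 0.262 0.104] j6 0.069 0.2
```

Call:
servo_tool(series=[0,0,0,-3,0,0,0,-3,0,0,0,0,0,0,0,0,0,0,0,0,0,0,0,0])

```text
clock: 14.67
eef_pos: [466.2, 87.1, 93.1]
tcp_rot: [-3.141, 0.001, -1.912]
contact_force: [-1.4, 3.0, 5.9]
opening: 0.199
```

```bash
python3 s.py
```

```text
14.67 [466.2  87.1  93.1] -109.56 2.09 F [-1.4  3.   5.9] T [0.336 0.239 0.117] j6 0.102 0.199
```

Call:
servo_tool(series=[0,0,0,0,0,0,0,0,0,0,0.03,0,0,0,0.03,0], gripper=0.05)

```text
clock: 15.0
eef_pos: [464.1, 86.5, 151.8]
tcp_rot: [3.138, -0.003, -1.915]
contact_force: [0.4, 1.0, 0.4]
opening: 0.584
```

Call:
servo_tool(series=[0.016,-0.0139,0,5.65,0.016,-0.0139,0,5.65,0.016,-0.0139,0,5.65,0.016,-0.0139,0,5.65,0.016,-0.0139,0,5.65,0.016,-0.0139,0,5.65,0.016,-0.0139,0,5.65,0.016,-0.0139,0,5.65])

```text
clock: 15.67
eef_pos: [594.2, -25.3, 152.3]
tcp_rot: [3.141, -0.0, -1.122]
contact_force: [0.3, 0.2, 0.2]
opening: 0.587
```

Call:
servo_tool(series=[0,0,0,0,0,0,0,0])

```text
clock: 15.83
eef_pos: [593.9, -25.0, 152.1]
tcp_rot: [3.141, 0.0, -1.129]
contact_force: [0.3, 0.9, -1.0]
opening: 0.586
```

```bash
python3 w.py w4
```

```text
15.8333 [593.9 -25.  152.1] [179.96   0.   -64.71] [-0.04  0.39  1.77 -0.    0.98  1.09] [ 0.33  0.86 -0.99] [0.036 0.023 0.053]
red [  55  149   64  109 4235] [586.1  94.8] [52.6 21.2] -179.2
blue [250 415  10  17  65] [499.7 -29.6] [ 3.9 13.3] 173.7
yellow [  22  355   67   69 2017] [466.8  87. ] [18.6 55.4] 162.2
green [ 294  241   38   92 3211] [594.  -23.9] [50.8 18.2] -153.9
```

Call:
servo_tool(series=[0,0.001,-0.03,0.6,0,0,-0.03,0,0,0,0,0,0,0,0,0])

```text
clock: 16.22
eef_pos: [591.7, -22.5, 91.6]
tcp_rot: [3.138, 0.002, -1.118]
contact_force: [0.6, 0.5, 0.3]
opening: 0.589
```

Call:
servo_tool(series=[0,0,0,0,0,0,0,0,0,0,0,0,0,0,0,0,0,0,0,0], gripper=0.0)

```text
clock: 16.63
eef_pos: [594.8, -23.0, 94.4]
tcp_rot: [-3.139, -0.001, -1.118]
contact_force: [-1.2, 1.6, 7.0]
opening: 0.206
```

```bash
python3 s.py
```

```text
16.63 [594.8 -23.   94.4] -64.08 1.08 F [-1.2  1.6  7. ] T [0.285 0.238 0.009] j6 0.005 0.206
```

Call:
servo_tool(series=[0,0,0,-4,0,0,0,-4,0,0,0,0,0,0,0,0,0,0,0,0,0,0,0,0])

```text
clock: 17.13
eef_pos: [594.8, -23.1, 94.2]
tcp_rot: [-3.139, -0.001, -1.258]
contact_force: [-0.5, 0.4, 6.0]
opening: 0.205
```

```bash
python3 s.py
```

```text
17.13 [594.8 -23.1  94.2] -72.08 1.22 F [-0.5  0.4  6. ] T [ 0.156  0.127 -0.03 ] j6 -0.003 0.205
```

Call:
servo_tool(series=[0,0,0,-3,0,0,0,-3,0,0,0,0,0,0,0,0,0,0,0,0,0,0,0,0])

```text
clock: 17.63
eef_pos: [594.8, -23.2, 94.0]
tcp_rot: [-3.139, -0.001, -1.361]
contact_force: [-0.4, 0.1, 6.7]
opening: 0.205
```

```bash
python3 s.py
```

```text
17.63 [594.8 -23.2  94. ] -77.99 1.32 F [-0.4  0.1  6.7] T [-0.016  0.038 -0.024] j6 0.002 0.205
```

Call:
servo_tool(series=[0,0,0,-4,0,0,0,-4,0,0,0,0,0,0,0,0,0,0,0,0,0,0,0,0])

```text
clock: 18.13
eef_pos: [594.8, -23.3, 93.8]
tcp_rot: [-3.139, -0.0, -1.5]
contact_force: [-0.4, -0.9, 6.7]
opening: 0.203
```

```bash
python3 s.py
```

```text
18.13 [594.8 -23.3  93.8] -85.92 1.46 F [-0.4 -0.9  6.7] T [-0.107 -0.014 -0.014] j6 -0.004 0.203
```

Call:
servo_tool(series=[0,0,0,-3,0,0,0,-3,0,0,0,0,0,0,0,0,0,0,0,0,0,0,0,0])

```text
clock: 18.63
eef_pos: [594.8, -23.4, 93.8]
tcp_rot: [-3.139, -0.0, -1.604]
contact_force: [0.1, -0.4, 5.6]
opening: 0.201
```

```bash
python3 s.py
```

```text
18.63 [594.8 -23.4  93.8] -91.92 1.56 F [ 0.1 -0.4  5.6] T [-0.175 -0.131  0.001] j6 0.007 0.201
```

Call:
servo_tool(series=[0,0,0,-4,0,0,0,-4,0,0,0,0,0,0,0,0,0,0,0,0,0,0,0,0])

```text
clock: 19.13
eef_pos: [594.7, -23.5, 93.6]
tcp_rot: [-3.139, -0.0, -1.742]
contact_force: [0.3, -1.6, 6.2]
opening: 0.204
```

```bash
python3 s.py
```

```text
19.13 [594.7 -23.5  93.6] -99.82 1.7 F [ 0.3 -1.6  6.2] T [-0.414 -0.209  0.025] j6 0.005 0.204
```

Call:
servo_tool(series=[0,0,0,-3,0,0,0,-3,0,0,0,0,0,0,0,0,0,0,0,0,0,0,0,0])

```text
clock: 19.63
eef_pos: [594.7, -23.5, 93.5]
tcp_rot: [-3.139, -0.0, -1.847]
contact_force: [0.2, -2.0, 6.0]
opening: 0.203
```

```bash
python3 s.py
```

```text
19.63 [594.7 -23.5  93.5] -105.81 1.81 F [ 0.2 -2.   6. ] T [-0.439 -0.143  0.044] j6 0.061 0.203
```

Call:
servo_tool(series=[0,0,0,-3,0,0,0,-3,0,0,0,0,0,0,0,0,0,0,0,0,0,0,0,0])

```text
clock: 20.13
eef_pos: [594.6, -23.6, 93.4]
tcp_rot: [-3.139, 0.0, -1.951]
contact_force: [0.5, -2.9, 5.6]
opening: 0.206
```

```bash
python3 s.py
```

```text
20.13 [594.6 -23.6  93.4] -111.79 1.91 F [ 0.5 -2.9  5.6] T [-0.581 -0.181  0.145] j6 0.094 0.206
```

Call:
servo_tool(series=[0,0,0,-2,0,0,0,-2,0,0,0,0,0,0,0,0,0,0,0,0,0,0,0,0])

```text
clock: 20.63
eef_pos: [594.6, -23.7, 93.4]
tcp_rot: [-3.139, 0.0, -2.021]
contact_force: [1.4, -3.1, 5.9]
opening: 0.205
```

```bash
python3 s.py
```

```text
20.63 [594.6 -23.7  93.4] -115.78 1.98 F [ 1.4 -3.1  5.9] T [-0.611 -0.198  0.104] j6 0.126 0.205
```

Call:
servo_tool(series=[0,0,0,0,0,0,0,0,0,0,0.03,0,0,0,0.03,0], gripper=0.05)

```text
clock: 20.97
eef_pos: [591.5, -22.8, 151.1]
tcp_rot: [3.136, -0.002, -2.024]
contact_force: [0.6, -0.4, 0.5]
opening: 0.586
```

Call:
servo_tool(series=[-0.0011,0.015,0,3.35,-0.0011,0.015,0,3.35,-0.0011,0.015,0,3.35,-0.0011,0.015,0,3.35,-0.0011,0.015,0,3.35,-0.0011,0.015,0,3.35,-0.0011,0.015,0,3.35,-0.0011,0.015,0,3.35])

```text
clock: 21.63
eef_pos: [584.1, 97.8, 152.1]
tcp_rot: [3.14, 0.0, -1.553]
contact_force: [0.2, 0.4, 0.2]
opening: 0.587
```

Call:
servo_tool(series=[0,0,0,0,0,0,0,0])

```text
clock: 21.8
eef_pos: [584.3, 97.4, 152.2]
tcp_rot: [3.141, -0.0, -1.557]
contact_force: [0.7, -0.5, -0.1]
opening: 0.59
```

```bash
python3 w.py w5
```

```text
21.8 [584.3  97.4 152.2] [179.94  -0.   -89.19] [0.16 0.39 1.77 0.   0.98 1.72] [ 0.71 -0.46 -0.06] [-0.041 -0.037  0.054]
red [ 299  239   38   93 3268] [586.   96.1] [51.4 18.3] -179.0
blue [488 473   2   2   4] [454.  -16.6] [1.1 0.7] -156.6
yellow [326 423   4   5  14] [495.9  89. ] [3.1 1.8] -178.3
green [ 510  225   82   95 3001] [594.4 -23.6] [18.5 50.1] 156.7
```

View pics/w5.png

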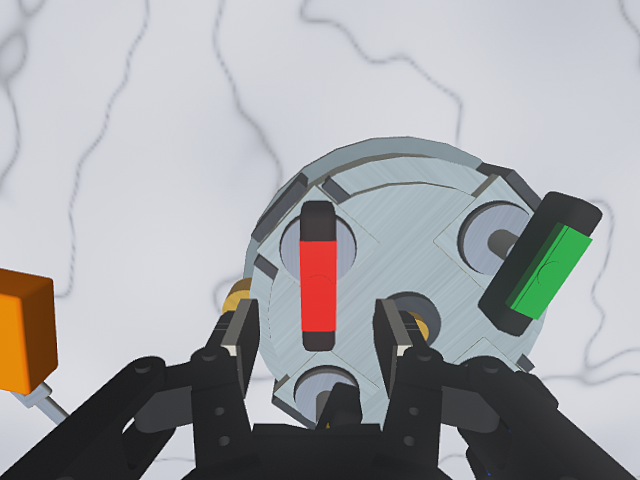

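Red at (318,285) is centred between the fingers, with green and yellow turned and clear. Starting the second pass on red.

Call:
servo_tool(series=[0.0015,-0.001,-0.03,0.2,0,0,-0.03,0,0,0,0,0,0,0,0,0])

```text
clock: 22.18
eef_pos: [585.0, 94.9, 91.5]
tcp_rot: [3.138, -0.001, -1.556]
contact_force: [-0.2, -0.1, 1.1]
opening: 0.589
```

Call:
servo_tool(series=[0,0,0,0,0,0,0,0,0,0,0,0,0,0,0,0,0,0,0,0], gripper=0.0)

```text
clock: 22.6
eef_pos: [587.6, 96.4, 94.5]
tcp_rot: [-3.139, 0.001, -1.555]
contact_force: [-0.2, 2.7, 7.7]
opening: 0.199
```

Call:
servo_tool(series=[0,0,0,-4,0,0,0,-4,0,0,0,-4,0,0,0,-4,0,0,0,0,0,0,0,0,0,0,0,0,0,0,0,0])

```text
clock: 23.27
eef_pos: [587.4, 95.8, 94.3]
tcp_rot: [-3.139, 0.001, -1.833]
contact_force: [-0.4, -0.3, 6.1]
opening: 0.202
```

```bash
python3 s.py
```

```text
23.27 [587.4  95.8  94.3] -105.04 1.99 F [-0.4 -0.3  6.1] T [-0.172  0.133  0.28 ] j6 0.224 0.202
```

Call:
servo_tool(series=[0,0,0,-4,0,0,0,-4,0,0,0,0,0,0,0,0,0,0,0,0,0,0,0,0])

```text
clock: 23.77
eef_pos: [587.3, 95.6, 94.2]
tcp_rot: [-3.139, 0.0, -1.973]
contact_force: [-0.9, -1.4, 5.3]
opening: 0.202
```

```bash
python3 s.py
```

```text
23.77 [587.3  95.6  94.2] -113.03 2.13 F [-0.9 -1.4  5.3] T [-0.368  0.177  0.293] j6 0.276 0.202
```

Call:
servo_tool(series=[0,0,0,-4,0,0,0,-4,0,0,0,0,0,0,0,0,0,0,0,0,0,0,0,0])

```text
clock: 24.27
eef_pos: [587.1, 95.4, 94.1]
tcp_rot: [-3.14, 0.0, -2.112]
contact_force: [-0.2, -3.1, 6.3]
opening: 0.198
```

```bash
python3 s.py
```

```text
24.27 [587.1  95.4  94.1] -121.02 2.27 F [-0.2 -3.1  6.3] T [-0.544  0.246  0.347] j6 0.325 0.198
```

Call:
servo_tool(series=[0,0,0,-2,0,0,0,-2,0,0,0,0,0,0,0,0,0,0,0,0,0,0,0,0])

```text
clock: 24.77
eef_pos: [587.1, 95.3, 94.1]
tcp_rot: [-3.14, 0.0, -2.182]
contact_force: [-0.4, -3.6, 5.2]
opening: 0.202
```

```bash
python3 s.py
```

```text
24.77 [587.1  95.3  94.1] -125.0 2.34 F [-0.4 -3.6  5.2] T [-0.602  0.22   0.462] j6 0.432 0.202
```

Call:
servo_tool(series=[0,0,0,-1.5,0,0,0,-1.5,0,0,0,0,0,0,0,0,0,0,0,0,0,0,0,0])

```text
clock: 25.27
eef_pos: [587.0, 95.2, 94.0]
tcp_rot: [-3.14, -0.0, -2.234]
contact_force: [-1.4, -4.3, 5.8]
opening: 0.2
```

```bash
python3 s.py
```

```text
25.27 [587.   95.2  94. ] -127.98 2.39 F [-1.4 -4.3  5.8] T [-0.739  0.303  0.596] j6 0.572 0.2
```

Call:
servo_tool(series=[0,0,0,3,0,0,0,3,0,0,0,0])

```text
clock: 25.52
eef_pos: [587.1, 95.4, 94.1]
tcp_rot: [-3.14, 0.0, -2.126]
contact_force: [-0.8, -2.3, 5.6]
opening: 0.201
```

Call:
servo_tool(series=[0,0,0,0,0,0,0,0,0,0,0.03,0,0,0,0.03,0], gripper=0.05)

```text
clock: 25.85
eef_pos: [584.9, 95.7, 151.8]
tcp_rot: [3.138, -0.003, -2.131]
contact_force: [0.5, 0.9, 0.1]
opening: 0.586
```

Call:
servo_tool(series=[-0.0223,-0.0258,0,2.9,-0.0223,-0.0258,0,2.9,-0.0223,-0.0258,0,2.9,-0.0223,-0.0258,0,2.9,-0.0223,-0.0258,0,2.9,0,0,0,0,0,0,0,0,0,0,0,0])

```text
clock: 26.52
eef_pos: [475.6, -33.1, 153.1]
tcp_rot: [-3.14, 0.001, -1.879]
contact_force: [-0.8, 0.0, 1.0]
opening: 0.586
```

```bash
python3 w.py w6
```

```text
26.5167 [475.6 -33.1 153.1] [-1.7992e+02  3.0000e-02 -1.0766e+02] [-0.07  0.22  2.02  0.    0.9   1.81] [-0.77  0.05  0.98] [0.088 0.037 0.026]
red [   0  111   24  105 2102] [581.2  87.5] [12.4 51.4] 150.2
blue [ 297  244   37   91 3163] [474.9 -32.5] [18.2 50.8] 162.6
yellow [  94  319   45   63 1745] [472.3  83.7] [22.1 41. ] 144.5
green [ 190    0   46  116 4906] [592.6 -23.2] [18.7 46.7] 156.2
```

Call:
servo_tool(series=[-0.0005,0.0005,-0.03,0.2,0,0,-0.03,0,0,0,0,0,0,0,0,0])

```text
clock: 26.9
eef_pos: [473.8, -31.9, 91.7]
tcp_rot: [3.138, -0.001, -1.873]
contact_force: [0.7, 0.4, -0.1]
opening: 0.586
```

Call:
servo_tool(series=[0,0,0,0,0,0,0,0,0,0,0,0,0,0,0,0,0,0,0,0], gripper=0.0)

```text
clock: 27.32
eef_pos: [475.6, -32.7, 94.1]
tcp_rot: [-3.139, 0.001, -1.874]
contact_force: [-0.4, 0.5, 5.3]
opening: 0.201
```

Call:
servo_tool(series=[0,0,0,-4,0,0,0,-4,0,0,0,-4,0,0,0,-4,0,0,0,0,0,0,0,0,0,0,0,0,0,0,0,0])

```text
clock: 27.98
eef_pos: [475.3, -32.9, 93.9]
tcp_rot: [-3.139, 0.001, -2.151]
contact_force: [-1.1, -1.1, 7.2]
opening: 0.205
```

```bash
python3 s.py
```

```text
27.98 [475.3 -32.9  93.9] -123.22 2.08 F [-1.1 -1.1  7.2] T [-0.314  0.25   0.24 ] j6 0.215 0.205
```

Call:
servo_tool(series=[0,0,0,-4,0,0,0,-4,0,0,0,0,0,0,0,0,0,0,0,0,0,0,0,0])

```text
clock: 28.48
eef_pos: [475.2, -33.0, 93.8]
tcp_rot: [-3.14, 0.001, -2.29]
contact_force: [-2.4, -3.1, 6.6]
opening: 0.2
```

```bash
python3 s.py
```

```text
28.48 [475.2 -33.   93.8] -131.21 2.22 F [-2.4 -3.1  6.6] T [-0.414  0.25   0.283] j6 0.276 0.2
```

Call:
servo_tool(series=[0,0,0,-4,0,0,0,-4,0,0,0,0,0,0,0,0,0,0,0,0,0,0,0,0])

```text
clock: 28.98
eef_pos: [475.0, -33.2, 93.7]
tcp_rot: [-3.14, 0.001, -2.43]
contact_force: [-2.0, -3.8, 6.1]
opening: 0.203
```

```bash
python3 s.py
```

```text
28.98 [475.  -33.2  93.7] -139.2 2.36 F [-2.  -3.8  6.1] T [-0.554  0.209  0.307] j6 0.321 0.203
```

Call:
servo_tool(series=[0,0,0,-2,0,0,0,-2,0,0,0,0,0,0,0,0,0,0,0,0,0,0,0,0])

```text
clock: 29.48
eef_pos: [474.9, -33.2, 93.7]
tcp_rot: [-3.14, 0.0, -2.499]
contact_force: [-1.5, -3.9, 5.6]
opening: 0.204
```

```bash
python3 s.py
```

```text
29.48 [474.9 -33.2  93.7] -143.18 2.43 F [-1.5 -3.9  5.6] T [-0.695  0.306  0.488] j6 0.436 0.204
```

Call:
servo_tool(series=[0,0,0,-1.5,0,0,0,-1.5,0,0,0,0,0,0,0,0,0,0,0,0,0,0,0,0])

```text
clock: 29.98
eef_pos: [474.9, -33.3, 93.7]
tcp_rot: [-3.14, 0.0, -2.551]
contact_force: [-1.6, -4.6, 5.8]
opening: 0.2
```

```bash
python3 s.py
```

```text
29.98 [474.9 -33.3  93.7] -146.16 2.48 F [-1.6 -4.6  5.8] T [-0.666  0.289  0.603] j6 0.578 0.2
```

Call:
servo_tool(series=[0,0,0,3,0,0,0,3,0,0,0,0])

```text
clock: 30.23
eef_pos: [475.0, -33.1, 93.7]
tcp_rot: [-3.14, 0.001, -2.444]
contact_force: [-2.2, -4.4, 5.4]
opening: 0.199
```

Call:
servo_tool(series=[0,0,0,0,0,0,0,0,0,0,0.03,0,0,0,0.03,0], gripper=0.05)

```text
clock: 30.57
eef_pos: [472.9, -32.4, 152.2]
tcp_rot: [3.139, -0.003, -2.45]
contact_force: [0.5, 0.4, -0.3]
opening: 0.583
```

Call:
servo_tool(series=[-0.0011,0.015,0,4.05,-0.0011,0.015,0,4.05,-0.0011,0.015,0,4.05,-0.0011,0.015,0,4.05,-0.0011,0.015,0,4.05,-0.0011,0.015,0,4.05,-0.0011,0.015,0,4.05,-0.0011,0.015,0,4.05])

```text
clock: 31.23
eef_pos: [465.5, 88.3, 152.8]
tcp_rot: [-3.141, 0.0, -1.881]
contact_force: [1.2, -0.9, -0.4]
opening: 0.583
```

Call:
servo_tool(series=[0,0,0,0,0,0,0,0])

```text
clock: 31.4
eef_pos: [465.5, 87.8, 152.7]
tcp_rot: [-3.142, 0.0, -1.884]
contact_force: [-0.8, 0.3, 0.1]
opening: 0.588
```

```bash
python3 w.py w7
```

```text
31.4 [465.5  87.8 152.7] [-1.8000e+02  1.0000e-02 -1.0795e+02] [0.18 0.22 2.02 0.   0.9  2.07] [-0.76  0.31  0.13] [ 0.01   0.06  -0.035]
red [ 187    0   53  114 5048] [583.4  96.6] [19.9 45.9] 152.2
blue [ 502  148   89  106 4112] [476.  -30.9] [21.7 50.3] 135.7
yellow [ 298  242   37   91 3199] [465.8  87.5] [18.1 50.7] 162.4
green [482   0  10   2  14] [568.8 -20.4] [3.9 0.4] -109.6
```

Call:
servo_tool(series=[0.0003,-0.0003,-0.03,0.3,0,0,-0.03,0,0,0,0,0,0,0,0,0])

```text
clock: 31.78
eef_pos: [464.7, 86.2, 91.9]
tcp_rot: [3.138, -0.002, -1.881]
contact_force: [0.2, -0.3, 1.4]
opening: 0.589
```

Call:
servo_tool(series=[0,0,0,0,0,0,0,0,0,0,0,0,0,0,0,0,0,0,0,0], gripper=0.0)

```text
clock: 32.2
eef_pos: [467.0, 87.1, 94.1]
tcp_rot: [-3.139, 0.001, -1.879]
contact_force: [0.1, -1.1, 7.2]
opening: 0.199
```

Call:
servo_tool(series=[0,0,0,-4,0,0,0,-4,0,0,0,-4,0,0,0,-4,0,0,0,0,0,0,0,0,0,0,0,0,0,0,0,0])

```text
clock: 32.87
eef_pos: [466.8, 86.9, 93.9]
tcp_rot: [-3.14, 0.001, -2.158]
contact_force: [-0.6, -2.2, 5.8]
opening: 0.203
```

```bash
python3 s.py
```

```text
32.87 [466.8  86.9  93.9] -123.65 2.34 F [-0.6 -2.2  5.8] T [-0.429  0.148  0.102] j6 0.168 0.203
```

Call:
servo_tool(series=[0,0,0,-4,0,0,0,-4,0,0,0,-4,0,0,0,0,0,0,0,0,0,0,0,0,0,0,0,0])

```text
clock: 33.45
eef_pos: [466.5, 86.7, 93.7]
tcp_rot: [-3.14, 0.001, -2.366]
contact_force: [-1.3, -4.8, 7.6]
opening: 0.2
```

```bash
python3 s.py
```

```text
33.45 [466.5  86.7  93.7] -135.55 2.55 F [-1.3 -4.8  7.6] T [-0.729  0.212  0.252] j6 0.234 0.2
```

Call:
servo_tool(series=[0,0,0,-3,0,0,0,-3,0,0,0,0,0,0,0,0,0,0,0,0,0,0,0,0])

```text
clock: 33.95
eef_pos: [466.4, 86.6, 93.6]
tcp_rot: [-3.14, 0.001, -2.47]
contact_force: [-0.9, -5.1, 6.8]
opening: 0.198
```

```bash
python3 s.py
```

```text
33.95 [466.4  86.6  93.6] -141.54 2.65 F [-0.9 -5.1  6.8] T [-0.846  0.219  0.278] j6 0.283 0.198
```

Call:
servo_tool(series=[0,0,0,-2,0,0,0,-2,0,0,0,0,0,0,0,0,0,0,0,0,0,0,0,0])

```text
clock: 34.45
eef_pos: [466.2, 86.6, 93.6]
tcp_rot: [-3.14, 0.0, -2.54]
contact_force: [-2.1, -5.3, 6.0]
opening: 0.204
```

```bash
python3 s.py
```

```text
34.45 [466.2  86.6  93.6] -145.53 2.72 F [-2.1 -5.3  6. ] T [-0.863  0.245  0.328] j6 0.313 0.204
```

Call:
servo_tool(series=[0,0,0,-2,0,0,0,-2,0,0,0,0,0,0,0,0,0,0,0,0,0,0,0,0])

```text
clock: 34.95
eef_pos: [466.2, 86.5, 93.6]
tcp_rot: [-3.14, 0.0, -2.61]
contact_force: [-2.7, -6.4, 5.9]
opening: 0.203
```

```bash
python3 s.py
```

```text
34.95 [466.2  86.5  93.6] -149.53 2.79 F [-2.7 -6.4  5.9] T [-0.848  0.301  0.317] j6 0.335 0.203
```

Call:
servo_tool(series=[0,0,0,-1.5,0,0,0,-1.5,0,0,0,0,0,0,0,0,0,0,0,0,0,0,0,0])

```text
clock: 35.45
eef_pos: [466.1, 86.5, 93.5]
tcp_rot: [-3.14, 0.0, -2.662]
contact_force: [-2.2, -5.4, 6.2]
opening: 0.203
```

```bash
python3 s.py
```

```text
35.45 [466.1  86.5  93.5] -152.52 2.84 F [-2.2 -5.4  6.2] T [-0.928  0.272  0.332] j6 0.379 0.203
```

Call:
servo_tool(series=[0,0,0,-1.5,0,0,0,-1.5,0,0,0,0,0,0,0,0,0,0,0,0,0,0,0,0])

```text
clock: 35.95
eef_pos: [466.0, 86.4, 93.5]
tcp_rot: [-3.14, 0.0, -2.714]
contact_force: [-2.4, -5.5, 5.8]
opening: 0.199
```

```bash
python3 s.py
```

```text
35.95 [466.   86.4  93.5] -155.5 2.9 F [-2.4 -5.5  5.8] T [-0.95   0.341  0.497] j6 0.521 0.199
```

Call:
servo_tool(series=[0,0,0,3,0,0,0,3,0,0,0,0])

```text
clock: 36.2
eef_pos: [466.2, 86.5, 93.6]
tcp_rot: [-3.14, 0.0, -2.607]
contact_force: [-1.5, -5.8, 5.7]
opening: 0.198
```

Call:
servo_tool(series=[0,0,0,0,0,0,0,0,0,0,0.03,0,0,0,0.03,0], gripper=0.05)

```text
clock: 36.53
eef_pos: [464.6, 87.0, 152.2]
tcp_rot: [3.14, -0.003, -2.612]
contact_force: [0.4, 1.1, 0.5]
opening: 0.586
```

Call:
servo_tool(series=[0.016,-0.0139,0,4.5,0.016,-0.0139,0,4.5,0.016,-0.0139,0,4.5,0.016,-0.0139,0,4.5,0.016,-0.0139,0,4.5,0.016,-0.0139,0,4.5,0.016,-0.0139,0,4.5,0.016,-0.0139,0,4.5])

```text
clock: 37.2
eef_pos: [594.7, -24.7, 152.8]
tcp_rot: [-3.141, 0.0, -1.98]
contact_force: [-0.2, 1.1, 0.1]
opening: 0.582
```

Call:
servo_tool(series=[0,0,0,0,0,0,0,0])

```text
clock: 37.37
eef_pos: [594.3, -24.6, 152.5]
tcp_rot: [3.142, 0.0, -1.986]
contact_force: [-1.2, -0.5, -0.1]
opening: 0.587
```

```bash
python3 w.py w8
```

```text
37.3667 [594.3 -24.6 152.5] [ 1.8000e+02  2.0000e-02 -1.1379e+02] [-0.04  0.39  1.77  0.    0.98  1.94] [-1.2 -0.5 -0.1] [0.036 0.029 0.013]
red [109 336  39  40 878] [598.6  87.6] [21.4 27.2] 102.0
green [ 296  244   37   90 3165] [594.3 -23.7] [18.1 50.1] 156.6
```

Call:
servo_tool(series=[0,0.0008,-0.03,0.4,0,0,-0.03,0,0,0,0,0,0,0,0,0])

```text
clock: 37.75
eef_pos: [592.0, -22.6, 91.7]
tcp_rot: [3.138, -0.001, -1.977]
contact_force: [-0.2, 0.4, 0.5]
opening: 0.589
```

Call:
servo_tool(series=[0,0,0,0,0,0,0,0,0,0,0,0,0,0,0,0,0,0,0,0], gripper=0.0)

```text
clock: 38.17
eef_pos: [594.8, -23.6, 94.5]
tcp_rot: [-3.139, 0.001, -1.977]
contact_force: [-1.6, -1.9, 6.5]
opening: 0.201
```

Call:
servo_tool(series=[0,0,0,-4,0,0,0,-4,0,0,0,-4,0,0,0,-4,0,0,0,0,0,0,0,0,0,0,0,0,0,0,0,0])

```text
clock: 38.83
eef_pos: [594.7, -23.9, 94.3]
tcp_rot: [-3.139, 0.001, -2.255]
contact_force: [-2.4, -3.8, 6.6]
opening: 0.202
```

```bash
python3 s.py
```

```text
38.83 [594.7 -23.9  94.3] -129.19 2.21 F [-2.4 -3.8  6.6] T [-0.462  0.256  0.185] j6 0.18 0.202
```

Call:
servo_tool(series=[0,0,0,-4,0,0,0,-4,0,0,0,-4,0,0,0,0,0,0,0,0,0,0,0,0,0,0,0,0])

```text
clock: 39.42
eef_pos: [594.6, -24.1, 94.2]
tcp_rot: [-3.14, 0.001, -2.464]
contact_force: [-1.9, -4.2, 4.6]
opening: 0.198
```

```bash
python3 s.py
```

```text
39.42 [594.6 -24.1  94.2] -141.18 2.42 F [-1.9 -4.2  4.6] T [-0.697  0.282  0.31 ] j6 0.257 0.198
```

Call:
servo_tool(series=[0,0,0,-2,0,0,0,-2,0,0,0,0,0,0,0,0,0,0,0,0,0,0,0,0])

```text
clock: 39.92
eef_pos: [594.5, -24.1, 94.2]
tcp_rot: [-3.14, 0.001, -2.534]
contact_force: [-2.0, -4.8, 7.1]
opening: 0.2
```

```bash
python3 s.py
```

```text
39.92 [594.5 -24.1  94.2] -145.18 2.49 F [-2.  -4.8  7.1] T [-0.699  0.308  0.341] j6 0.294 0.2
```

Call:
servo_tool(series=[0,0,0,-2,0,0,0,-2,0,0,0,0,0,0,0,0,0,0,0,0,0,0,0,0])

```text
clock: 40.42
eef_pos: [594.5, -24.1, 94.1]
tcp_rot: [-3.14, 0.001, -2.604]
contact_force: [-2.4, -4.3, 5.4]
opening: 0.197
```

```bash
python3 s.py
```

```text
40.42 [594.5 -24.1  94.1] -149.17 2.56 F [-2.4 -4.3  5.4] T [-0.751  0.283  0.322] j6 0.317 0.197
```

Call:
servo_tool(series=[0,0,0,-2,0,0,0,-2,0,0,0,0,0,0,0,0,0,0,0,0,0,0,0,0])

```text
clock: 40.92
eef_pos: [594.4, -24.2, 94.1]
tcp_rot: [-3.14, 0.001, -2.673]
contact_force: [-2.5, -5.7, 4.3]
opening: 0.203
```

```bash
python3 s.py
```

```text
40.92 [594.4 -24.2  94.1] -153.17 2.63 F [-2.5 -5.7  4.3] T [-0.801  0.278  0.348] j6 0.373 0.203
```

Call:
servo_tool(series=[0,0,0,-2,0,0,0,-2,0,0,0,0,0,0,0,0,0,0,0,0,0,0,0,0])

```text
clock: 41.42
eef_pos: [594.3, -24.2, 94.1]
tcp_rot: [-3.14, 0.001, -2.743]
contact_force: [-2.6, -4.3, 4.6]
opening: 0.204
```

```bash
python3 s.py
```

```text
41.42 [594.3 -24.2  94.1] -157.14 2.7 F [-2.6 -4.3  4.6] T [-0.842  0.346  0.564] j6 0.562 0.204
```

Call:
servo_tool(series=[0,0,0,3,0,0,0,3,0,0,0,0])

```text
clock: 41.67
eef_pos: [594.4, -24.2, 94.0]
tcp_rot: [-3.14, 0.001, -2.635]
contact_force: [-2.8, -4.7, 5.3]
opening: 0.199
```

Call:
servo_tool(series=[0,0,0,0,0,0,0,0,0,0,0.035,0,0,0,0.035,0,0,0,0.035,0,0,0,0.035,0,0,0,0.035,0], gripper=0.05)

```text
clock: 42.25
eef_pos: [593.7, -23.0, 269.7]
tcp_rot: [3.142, 0.001, -2.64]
contact_force: [0.8, 0.3, 0.5]
opening: 0.585
```

Call:
servo_tool(series=[-0.02,0,0,0,-0.02,0,0,0,-0.02,0,0,0,-0.02,0,0,0,-0.02,0,0,0,0,0,0,0,0,0,0,0,0,0,0,0])

```text
clock: 42.92
eef_pos: [494.7, -23.2, 268.2]
tcp_rot: [-3.141, 0.001, -2.64]
contact_force: [0.5, 0.4, 0.3]
opening: 0.583
```

```bash
python3 w.py w9; python3 -c "
from h import *
cv2.imwrite('pics/scene9.png',grab_frame('scene'))"
```

```text
42.9167 [494.7 -23.2 268.2] [-1.7996e+02  9.0000e-02 -1.5127e+02] [-0.05  0.11  1.86  0.    1.17  2.59] [0.48 0.39 0.25] [ 0.02  -0.023 -0.009]
red [ 135  266   54   55 1274] [584.7  94.3] [22.1 50.7] 153.2
blue [   4  386   91   76 1708] [646.  306.5] [170.   20.7] 70.8
yellow [273 320  27  50 974] [465.5  87.1] [18.6 51.3] 124.7
green [ 189  135   34   66 1511] [593.9 -23.9] [18.6 49.9] 124.5
```

View pics/scene9.png

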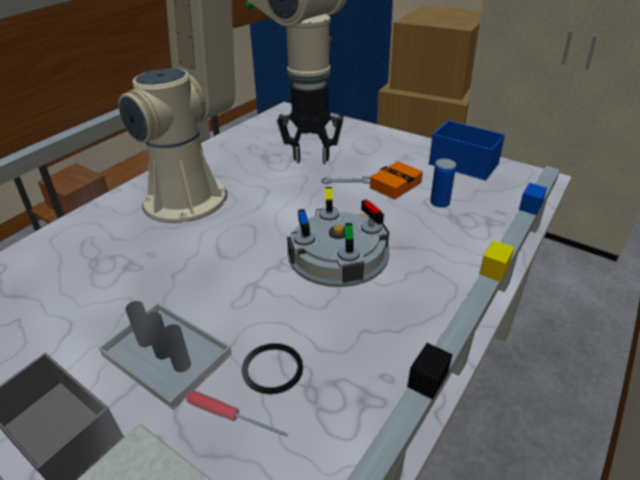

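The scene view shows all bars turned, bystanders unmoved, and the gripper clear at (310,140). The red, yellow and green rest angles match the hard-stop angle minus the spring-back. Handing in.

```bash
python3 -c "
from rig import *
sign_off()"
```

```text
the job is handed in; nothing more can be done
```

I tightened all four knobs in star order (red, blue, yellow, green) in two passes and handed the job in at about 43 s of the 72 s allowed. `sign_off` reports no verdict, and I had no direct reading of the foot-to-lid forces.

- **First pass:** each knob was turned until the drag rose to about 0.10–0.17 N m, which is lightly snug. Wrist torque was noisy (±0.05 N m), so from yellow on I judged the bite by the settled effort of the last joint. Red and blue were judged mainly by wrist torque.
- **Second pass:** each knob was turned until the drag rose at nearly 3 N m per rad, which is the bar's spring working against the hard stop. The final torque was 0.50–0.60 N m on each.
- **Last checks:** the rest angles of red, yellow and green fit their hard stops less the spring-back, within about 1°, so those screws did not back off. Blue was out of the wrist camera's view at the end; its earlier view after release (about 136°) fits roughly. In the last scene picture the bystanders look unmoved. The gripper is clear at 268 mm height with no contact force.

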